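Start a lure-curing run: recessed switch, then the bell timer

TASK

Start the cure: first slide the lamp's little orange switch, down in its recess, all the way over to the green dot. Then wind the red timer clockwise until its pointer is past the blue top mark, turn it back so that the pointer stands at the green rider, and let go. Leave the cans, reels and other things around where they are.

Things in the scene. Friction and masses are not known exactly. Their poses are not given: they have to be found in the camera images.
- lamp: Resin-curing lamp fixed to the table, left or right of the timer: white console, grey panel sloping 30 deg towards its own -x (the robot's side, within 18 deg). Origin on the table under the panel's centre; z up. Panel 173 mm along the slope, 170 mm wide (y); 85 mm high at centre, 42 front edge, 128 back edge. Behind (x 75 to 195 mm) a clear-topped chamber 115 mm high
- switch_slot (a point): Centre of the switch's recess at panel-surface level. z: out of the panel (30 deg from vertical); x: up the slope; y: along the recess, towards ON (green dot at y +44 mm, red dot at -44). The recess is a straight-walled, black-floored slot 62 mm long (y -31 to +31), 36 mm wide (x), 8 mm deep
- switch_nub (a point): Centre of the top of the orange nub, 1 mm below the panel's surface; axes as switch_slot. Nub: 22 mm (x) by 10 mm (y, the slide direction) by 7 mm high. With the switch at 0 it is at y +10 mm in the recess, leaving 36 mm of free recess on its -y side for a fingertip, which pushes its -y face
- switch (a joint): Slide of the switch in m: 0 = off, 0.014 = fully on (end stop, nub 2 mm short of the recess's end), growing towards the green dot. It starts at 0 to 0.003 and stays where it is left; about 2 N move it
- timer_box: Red wind-up bell timer, fixed to the table. Its panel (140 mm along the slope, 130 mm wide) slopes 30 degrees like the lamp's, 80 mm high at its centre, facing the robot's side within 18 degrees. Origin on the table under the panel's centre; x to the back, y to the left, z up. A steel bell (64 mm across) sticks out behind, below the panel's back edge (115 mm high)
- dial_centre (a point): Centre of the white dial disc (100 mm diameter) on the timer's panel surface, on the knob's axis. z: out of the panel (30 degrees from vertical); x: up the slope; y: left. Short black ticks every 0.1 rad; a blue mark (36 to 60 mm from the axis) is the top mark
- timer_grip (a point): On the knob's axis, 30 mm above the panel, in the bar to grip: black, 50 mm long (x), 14 mm thick (y), 10 to 39 mm above the panel, on a grey skirt of 60 mm diameter whose top is 10 mm above the panel. z: out of the panel; x: along the bar to its pointer end (white line)
- timer (a joint): Turn of the timer knob in rad, growing clockwise as seen looking onto the panel. At 0 the pointer stands 0.70 rad anticlockwise of up-slope; the blue top mark is at 1.20; end stop at 1.45. It starts at 0 to 0.2 and stays where it is left (friction 0.06 N m)
- rider (a joint): Where the green rider stands on the dial's rim, in the same angle as joint timer (0.45 to 0.8, different every time, stays put, cannot be touched): the knob's final setting is timer = rider
- rider_tip (a point): Middle of the green rider's outer part, 50 mm from the knob's axis, 4 mm above the panel; a flat green tab 22 x 7 mm. x: from the axis out through the rider
- can_a: tall spray can (diameter 64 mm, 190 mm high), orange label, black cap; bystander, origin under its middle
- can_b: second spray can, the same; bystander, origin under its middle
- reel_red: reel of red line, 72 mm diameter, 40 mm high; bystander, origin under its middle
- reel_yellow: reel of yellow line, 72 mm diameter, 40 mm high; bystander, origin under its middle
- driver: red-handled screwdriver lying flat, 200 mm long, 26 mm thick; bystander, origin under its middle, x towards the blade
- jar: amber jar with blue lid, 56 mm diameter, 60 mm high; bystander, origin under its middle
- hook_box: small green box, 70 x 50 x 22 mm; bystander, origin under its middle

How it is judged:
By the outcome, as a careful person would: the job done as asked, in the order asked, and still so for the second after the job is handed in, with the robot touching nothing.
It also fails if it takes over 51 s, if anything falls off the work surface, if the arm or the gripper's body presses on something with over 40 N, if the wrist force passes 120 N, or if a joint passes its speed limit or range.

ROBOT

A 6-joint arm with a two-finger parallel gripper is mounted at the origin on the work surface. World frame = base frame: x ahead of the robot, y to its left, z up, the work surface at z = 0. Lengths are in m, angles in rad, forces in N, time in s.
With the tool pointing down it reaches from about 0.325 to 1 m from the base axis. Payload 5.1 kg.
Tool frame: the origin (TCP) lies on the centre line of the jaws, within the pads' length; the fingertips stand 8 mm ahead of it and the grasp point (between the pads) lies 11 mm behind it; z points along the fingers, y is the line along which they close (so a half turn about z gives the same grasp; the last joint's range is limited). The gripper opens to 85 mm and grips with 20 to 120 N. Pads are 22 mm wide; open, the fingers measure 114 mm over their backs; the gripper's body (76 mm by 85 mm) begins 54 mm behind the grasp point. The pads swing forward as they close: fully open they stand 13 mm farther back than shut.
Start: joints at [1.038, 0.124, 1.65, -0, 1.367, -0.083], TCP at [0.283, 0.585, 0.239] pointing down, gripper open.
Joint ranges: [-2.61, 2.61], [-1.02, 2.33], [0.03, 2.71], [-1.35, 4.49], [0.32, 2.68], [-2.91, 2.91]. Speed limits (rad/s): [2.57, 2.57, 3.14, 3.14, 3.14, 3.14].

INTERFACE

Orientations are given as a rotation vector (axis times angle).
In Python, from bench import ctrl gives the robot as it stands. Calls block until the motion is done:
- ctrl.move_pose(position, orientation): joint-space move of the TCP to a pose.
- ctrl.servo_line(position, orientation=None, feed=0.15, threshold=None): straight line of the TCP; orientation=None keeps the orientation; feed is the mean speed in m/s. With threshold (N) it stops when the force on the tool has changed by that much, and returns True; else False.
- ctrl.move_joints(angles): joint-space move.
- ctrl.move_gripper(opening, f_grip=None): finger opening in m; f_grip is the grip in N (None keeps the last); returns when the fingers have stopped.
- ctrl.sleep(seconds).
- ctrl.inverse_kinematics(position, orientation): joint angles nearest the present ones, or None.
- ctrl.get_state(): the state.
- ctrl.capture(name): name is "scene" or "top" or "wrist"; returns a dict with "frame" (384x512x3 uint8, red, green, blue), "fx", "fy", "cx", "cy" (pixels), "dist" ([k1, k2, p1, p2, k3] as OpenCV has them; the pictures are not rectified), "R" (3x3) and "t" (3): a world point X has camera coordinates R X + t; the wrist camera has in their place "T_tool_cam" (4x4, takes a point from camera to tool coordinates, whose origin is the TCP and whose axes are the flange's). Camera axes: x right, y down, z forward; pixel columns grow to the right and rows downward; lengths in m; the calibration is good to about 2 mm. A picture is of the moment at which its call begins: read the wrist's pose just before it. There is no depth.
A pose or a line that the arm cannot do raises ctrl.PlanningError and nothing moves.
- ctrl.close_job(): hands the job in; it is judged then, once.
The state is a dict: "time_s": time; "q": joint angles; "qvel": joint speeds; "joint_torque": joint torques, N m; "position": TCP position; "tcp_rot": TCP orientation; "force": force on the tool from outside, world axes, zero at the start; "wrist_torque": the same for the moment, N m; "width": finger opening in m; "gripper_force": force on a finger pad.
Only numpy, scipy, OpenCV 4.12 (cv2) and the standard library are available. Lean on these libraries where they do the work, as an engineer would, in place of code of your own. Each camera call takes 0.05 s, during which the arm holds its last target. There are 200 camera calls.

## Working session

There is one attempt and no reset: what is moved stays moved. The work goes in short steps, each a Python script; the robot and the scene stay as the last script left them, time stands still between calls to the robot, and variables do not carry over. Pictures are saved under pics/ and viewed, at most 10 in all, crops included, and the job is handed in when it is done.

```bash
mkdir -p pics; ls; python3 - <<'E'
from bench import ctrl
import cv2,numpy as np,pickle
d={}
for n in ("scene","top"):
    c=ctrl.capture(n); d[n]=c
    cv2.imwrite(f"pics/{n}0.png",cv2.cvtColor(c["frame"],cv2.COLOR_RGB2BGR))
    print(n,c["fx"],c["dist"],(-c["R"].T@c["t"]).round(3))
c=ctrl.capture("wrist"); print(c["T_tool_cam"].round(3),c["fx"])
pickle.dump(d,open("cams.pkl","wb")); s=ctrl.get_state(); print(s["time_s"],s["tcp_rot"],s["width"],s["force"])
a=cv2.imread("pics/scene0.png");b=cv2.imread("pics/top0.png")
cv2.imwrite("pics/scene0b.png",cv2.resize(a,(800,600),interpolation=cv2.INTER_CUBIC));cv2.imwrite("pics/top0b.png",cv2.resize(b,(800,600),interpolation=cv2.INTER_CUBIC))
E
```

```text
pics
scene 411.9661458901066 [0.040999 0.       0.       0.       0.      ] [0.971 0.869 0.738]
top 447.2808112940263 [0.04184995 0.         0.         0.         0.        ] [0.289 0.012 1.524]
[[ 0.    -0.954 -0.301  0.077]
 [ 1.     0.    -0.     0.   ]
 [ 0.    -0.301  0.954 -0.134]
 [ 0.     0.     0.     1.   ]] 293.21799613738824
0.15 [-7.00441229e-01 -3.06200194e+00  2.36373204e-03] 0.08535448995426688 [ 0.03248323 -0.14704566 -0.31205402]
```

View pics/top0b.png

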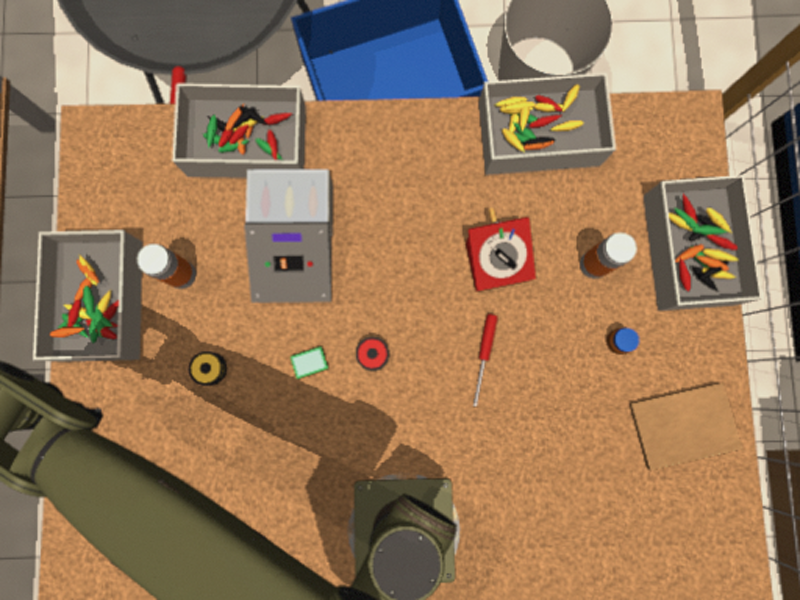

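View pics/scene0b.png

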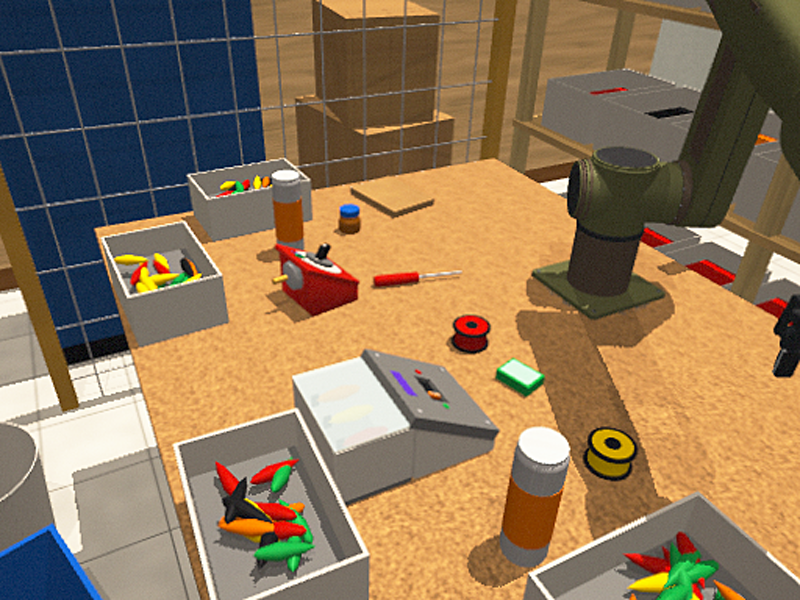

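Top view (800x600): the lamp is on the left, with its green dot at about (269,263), red dot at (311,264) and slot between them. The timer is at (502,255). The scene view agrees. Next I'll cast rays for rough positions.

```bash
cat > h.py <<'E'
import cv2,numpy as np
from scipy.spatial.transform import Rotation as Ro
def ray(c,px,st=None):
    K=np.array([[c["fx"],0,c["cx"]],[0,c["fy"],c["cy"]],[0,0,1]])
    u=cv2.undistortPoints(np.array([[px]],float),K,np.array(c["dist"]))[0,0]
    v=np.array([u[0],u[1],1.])
    if st is None: R=c["R"].T; o=-R@c["t"]
    else:
        T=np.array(c["T_tool_cam"]); Rt=Ro.from_rotvec(st["tcp_rot"]).as_matrix()
        R=Rt@T[:3,:3]; o=np.array(st["position"])+Rt@T[:3,3]
    v=R@v; return o,v/np.linalg.norm(v)
def onplane(r,p,n):
    o,v=r; return o+v*(((p-o)@n)/(v@n))
def tri(r1,r2):
    A=sum(np.eye(3)-np.outer(v,v) for _,v in (r1,r2)); b=sum((np.eye(3)-np.outer(v,v))@o for o,v in (r1,r2))
    X=np.linalg.solve(A,b); return X,[np.linalg.norm(np.cross(X-o,v)) for o,v in (r1,r2)]
def blobs(f,col,box=None,amin=3):
    h=cv2.cvtColor(f,cv2.COLOR_RGB2HSV); lo={'green':(45,90,50),'red':(172,140,60),'red0':(0,180,60),'orange':(5,150,120),'blue':(105,120,60),'purple':(120,100,80)}[col]
    hi={'green':(85,255,255),'red':(180,255,255),'red0':(4,255,255),'orange':(20,255,255),'blue':(125,255,255),'purple':(150,255,255)}[col]
    m=cv2.inRange(h,lo,hi)
    if col=='red': m|=cv2.inRange(h,(0,140,60),(4,255,255))
    x0,y0,x1,y1=box or (0,0,f.shape[1],f.shape[0]); k=np.zeros_like(m); k[y0:y1,x0:x1]=255
    n,l,s,c=cv2.connectedComponentsWithStats(m&k)
    return sorted([(int(s[i,4]),c[i].round(2).tolist(),s[i,:4].tolist()) for i in range(1,n) if s[i,4]>=amin],reverse=True)
def frame(psi):  # panel frame of a box with yaw psi: columns x up-slope,y,z out
    return Ro.from_euler('zy',[psi,-np.pi/6]).as_matrix()
def toolrot(P): # tool z into panel, tool x down-slope
    return Ro.from_matrix(P@np.diag([-1,1,-1.])).as_rotvec()
E
python3 - <<'E'
from h import *; import pickle
d=pickle.load(open("cams.pkl","rb")); t=d["top"]; s=d["scene"]; Z=np.array([0,0,1.])
P=lambda px,z: onplane(ray(t,px),Z*z,Z).round(4)
for col in('green','red','orange','purple'): 
    b=blobs(t["frame"],col,(160,140,212,190)); print(col,b)
    print("   scene",blobs(s["frame"],col,(240,230,310,275)))
    for x in b[:2]: print("   ",P(x[1],.085))
for col in('red','green','blue'):
    b=blobs(t["frame"],col,(295,130,350,190)); print(col,b)
    for x in b[:2]: print("   ",P(x[1],.08))
# lamp panel corners (screws) from picture
for px in [(250,227),(330,227),(258,297),(324,296)]: print(P(np.array(px)/1.5625,.1 if px[1]<250 else .05))
E
```

```text
green [(8, [170.88, 168.88], [170, 168, 3, 3])]
   scene [(11, [285.0, 259.36], [283, 258, 5, 4])]
    [0.5554 0.2675 0.085 ]
red [(8, [198.0, 168.5], [197, 167, 3, 4])]
   scene [(6, [267.5, 237.5], [266, 237, 4, 2])]
    [0.5544 0.1793 0.085 ]
orange [(7, [180.71, 165.57], [179, 165, 4, 2])]
   scene [(219, [300.45, 240.26], [288, 230, 22, 32]), (24, [276.79, 231.0], [269, 230, 15, 4]), (22, [287.55, 231.55], [284, 230, 8, 6]), (15, [276.67, 252.27], [274, 250, 8, 5]), (10, [306.1, 250.4], [305, 248, 3, 6]), (6, [308.67, 255.17], [308, 254, 2, 4])]
    [0.5656 0.2355 0.085 ]
purple [(105, [183.29, 151.62], [174, 149, 19, 6])]
   scene [(85, [257.76, 244.86], [250, 237, 17, 16])]
    [0.6118 0.2268 0.085 ]
red [(858, [319.43, 161.78], [299, 139, 44, 47])]
    [ 0.567 -0.219  0.08 ]
green [(9, [320.44, 149.22], [320, 147, 2, 5])]
    [ 0.609  -0.2243  0.08  ]
blue []
[0.6314 0.2998 0.1   ]
[0.6272 0.1338 0.1   ]
[0.491  0.2929 0.05  ]
[0.4893 0.153  0.05  ]
```

Separation of the dots is 88 mm at z = 0.085, as it should be. I'm moving in for a wrist view of the lamp.

```bash
python3 - <<'E'
from h import *; from bench import ctrl; import pickle
st=ctrl.get_state(); p=np.array(st["position"])
ctrl.servo_line(p+[0,0,.13],feed=.25)
P=frame(np.radians(-0.7)); c=np.array([.555,.2234,.085])
ctrl.move_gripper(0.0,f_grip=30)
ctrl.move_pose(c+P@[0,0,.2],toolrot(P))
ctrl.servo_line(c+P@[0,0,.10],feed=.2)
st=ctrl.get_state(); w=ctrl.capture("wrist"); pickle.dump((st,w),open("w1.pkl","wb"))
print(st["time_s"],st["position"],st["q"],st["width"],st["force"])
for col in('green','red','orange'): print(col,blobs(w["frame"],col,amin=8)[:4])
cv2.imwrite("pics/w1.png",cv2.resize(cv2.cvtColor(w["frame"],cv2.COLOR_RGB2BGR),(800,600),interpolation=cv2.INTER_CUBIC))
E
```

```text
3.7583 [0.50536514 0.22396401 0.17236259] [ 0.41837341 -0.29116659  2.21651266 -0.30121121  0.75300268 -0.96858314] -9.092703680264778e-05 [-0.25470475 -0.34134561  0.77279068]
green [(146, [312.28, 195.25], [306, 189, 14, 13])]
red [(155, [208.1, 195.33], [201, 189, 15, 14]), (18, [259.61, 318.44], [256, 317, 7, 4])]
orange [(163, [273.09, 193.47], [268, 182, 12, 25])]
```

View pics/w1.png

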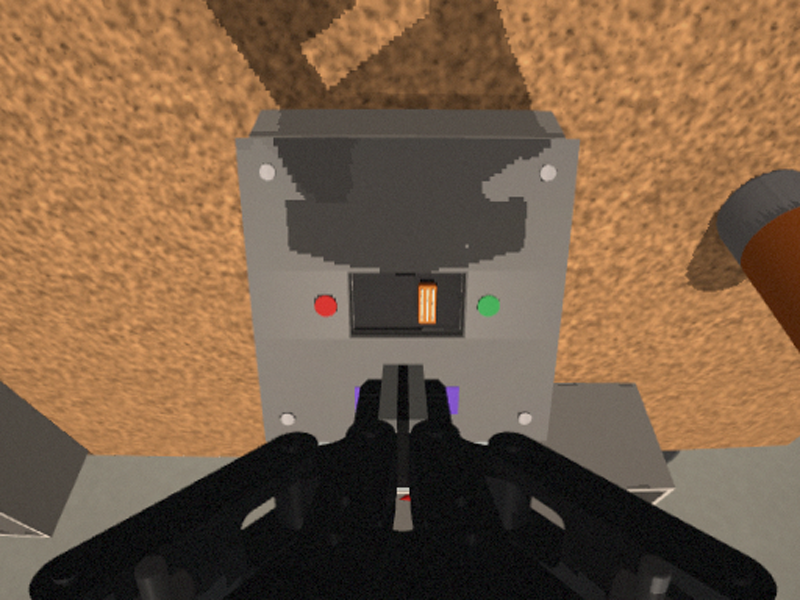

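The wrist view shows red dot (325,305), green dot (488,305), recess x 350–465 and y 272–337, and the nub at (428,303). The fingertips are about 14 mm thick in total. The dot separation should fix the panel's distance.

```bash
python3 - <<'E'
from h import *; import pickle
st,w=pickle.load(open("w1.pkl","rb")); d=pickle.load(open("cams.pkl","rb")); t=d["top"]; s=d["scene"]
G,R,N=[312.28,195.25],[208.1,195.33],[273.09,193.47]
P=frame(np.radians(-.7)); c=np.array([.555,.2234,.085])
for h in np.arange(-.012,.013,.004):
    q=c+P@[0,0,h]; g,r,n=[onplane(ray(w,x,st),q,P[:,2]) for x in(G,R,N)]
    print(round(h,3),np.linalg.norm(g-r).round(4),((g+r)/2).round(4),np.degrees(np.arctan2(-(g-r)[0],(g-r)[1])).round(2),(P.T@(n-(g+r)/2)).round(4))
for n,x,y in(("g",G,[170.88,168.88]),("r",R,[198,168.5])): print(n,tri(ray(w,x,st),ray(t,y)))
for n,x,y in(("g",G,[285,259.36]),("r",R,[267.5,237.5])): print(n,tri(ray(w,x,st),ray(s,y)))
a=ray(w,[350/1.5625,305/1.5625],st),ray(w,[465/1.5625,305/1.5625],st)
print([ (P.T@(onplane(x,c,P[:,2])-c)).round(4) for x in a])
# screws
S=[(267,172),(548,172),(288,419),(525,419)]
print([onplane(ray(w,np.array(x)/1.5625,st),c,P[:,2]).round(4) for x in S])
f=w["frame"][170:220,220:300].astype(int).sum(2)//3
print(f[25,:]); print(f[:,20])
E
```

```text
-0.012 0.0925 [0.5647 0.2268 0.0768] -0.54 [-0.0017  0.0114  0.    ]
-0.008 0.091 [0.5616 0.2268 0.0796] -0.54 [-0.0017  0.0112  0.    ]
-0.004 0.0895 [0.5584 0.2267 0.0824] -0.54 [-0.0017  0.011   0.    ]
0.0 0.088 [0.5553 0.2267 0.0852] -0.54 [-0.0016  0.0108 -0.    ]
0.004 0.0865 [0.5522 0.2267 0.088 ] -0.54 [-0.0016  0.0106  0.    ]
0.008 0.085 [0.549  0.2267 0.0908] -0.54 [-0.0016  0.0105  0.    ]
0.012 0.0835 [0.5459 0.2266 0.0936] -0.54 [-0.0015  0.0103 -0.    ]
g (array([0.55515449, 0.2689548 , 0.08580786]), [np.float64(0.0016002546660714321), np.float64(0.001600254666071278)])
r (array([0.55525584, 0.18096316, 0.08376497]), [np.float64(0.001672769572412217), np.float64(0.0016727695724121953)])
g (array([0.55726683, 0.27113997, 0.0839794 ]), [np.float64(5.709910113184255e-05), np.float64(5.70991011318152e-05)])
r (array([0.55514653, 0.18302128, 0.08423246]), [np.float64(0.0005404264581408815), np.float64(0.0005404264581408495)])
[array([ 0.0002, -0.0272,  0.    ]), array([0.0002, 0.0349, 0.    ])]
[array([0.4941, 0.1578, 0.0498]), array([0.4955, 0.2979, 0.0506]), array([0.6159, 0.1561, 0.1202]), array([0.6174, 0.2961, 0.121 ])]
[140 145 144  97  52  69  68  51  56  55  55  54  57  54  56  57  56  57
  54  55  57  54  56  53  56  55  57  58  58  54  52  58  56  57  55  58
  57  57  54  53  57  59  55  57  55  49  52  59 137 188 204 140 155 223
 162 142 171 203 132  55  57  54  56  53  51  56  54  51  53  54  51  54
  55  51  51  59  48  90 114 140]
[ 69 102 132 123  98  63  54  54  55  57  51  57  57  51  56  55  59  54
  57  58  56  59  59  56  55  57  58  56  56  55  54  56  49  54  57  55
  53  54  53  36  19  42  45  39  55  72 110 133 132 133]
```

```bash
python3 - <<'E'
from h import *; from bench import ctrl
P=frame(np.radians(-.54)); c=np.array([.5553,.2267,.0852]); r=toolrot(P)
L=lambda: (P.T@(np.array(ctrl.get_state()["position"])-c)).round(4)
ctrl.servo_line(c+P@[0,-.013,.022],r,feed=.12)
print(L()); hit=ctrl.servo_line(c+P@[0,-.013,-.003],r,feed=.02,threshold=5)
s=ctrl.get_state(); print(hit,L(),(P.T@np.array(s["force"])).round(2),s["time_s"])
E
```

```text
[ 0.0007 -0.0128  0.0226]
True [-0.0002 -0.0131 -0.0004] [-0.11 -0.81  5.4 ] 5.6417
```

The floor was reached at 8 mm, as expected. I'll lift 2 mm and push.

```bash
python3 - <<'E'
from h import *; from bench import ctrl; import pickle
P=frame(np.radians(-.54)); c=np.array([.5553,.2267,.0852]); r=toolrot(P)
L=lambda: (P.T@(np.array(ctrl.get_state()["position"])-c)).round(4)
F=lambda: (P.T@np.array(ctrl.get_state()["force"])).round(2)
ctrl.servo_line(c+P@[0,-.013,.0018],r,feed=.03); print(L(),F())
hit=ctrl.servo_line(c+P@[0,.022,.0018],r,feed=.025,threshold=14); print(hit,L(),F())
p=L(); ctrl.servo_line(c+P@[0,p[1]-.004,.0018],r,feed=.05)
ctrl.servo_line(c+P@[0,p[1]-.004,.10],r,feed=.2)
st=ctrl.get_state(); w=ctrl.capture("wrist"); pickle.dump((st,w),open("w2.pkl","wb")); print(st["time_s"])
g,R,n=[[x for x in blobs(w["frame"],k,amin=8) if x[1][1]<260][0] for k in('green','red','orange')]
q=[onplane(ray(w,x[1],st),c,P[:,2]) for x in(g,R,n)]
print((P.T@(q[2]-(q[0]+q[1])/2)).round(4),n)
f=w["frame"].astype(int).sum(2)//3
y=int(n[1][1]); print(f[y,int(n[1][0])-40:int(n[1][0])+20])
E
```

```text
[ 0.0001 -0.013   0.0018] [-0.11 -0.33 -0.22]
True [-0.0001  0.0123  0.0015] [ 2.38 -3.45  1.51]
7.8
[-0.0005  0.0239 -0.    ] (187, [275.47, 196.26], [270, 184, 12, 25])
[ 58  56  55  57  52  55  55  54  54  55  55  59  55  52  59  55  57  55
  57  58  59  57  54  59  52  53  59  54  55  55  57  54  54  54  26  88
 150 209 162 144 161 202 141 148 203 171 122  74  50  73 111 146 144 144
 143 144 141 129 109 119]
```

The switch is at +23.9 mm (nominal full-on is 24), so it is fully on. Next is a close view of the timer.

```bash
python3 - <<'E'
from h import *; from bench import ctrl; import pickle
P0=frame(np.radians(-.54)); p=np.array(ctrl.get_state()["position"])
ctrl.servo_line(p+[-.02,0,.06],feed=.25)
P=frame(np.radians(11.5)); c=np.array([.567,-.219,.08])
ctrl.move_pose(c+P@[.055,0,.13],toolrot(P))
ctrl.move_gripper(.045,f_grip=30); ctrl.sleep(.2)
st=ctrl.get_state(); w=ctrl.capture("wrist"); pickle.dump((st,w),open("w3.pkl","wb"))
print(st["time_s"],st["position"],st["q"],st["width"])
for col in('green','red','blue'): print(col,blobs(w["frame"],col,amin=8)[:4])
cv2.imwrite("pics/w3.png",cv2.resize(cv2.cvtColor(w["frame"],cv2.COLOR_RGB2BGR),(800,600),interpolation=cv2.INTER_CUBIC))
E
```

```text
10.5917 [ 0.5486749  -0.20805066  0.21956257] [-0.58051039 -0.26133153  2.11012087  0.36482244  0.87661601 -2.52766466] 0.04499354793882395
green [(172, [249.42, 176.51], [246, 165, 8, 24])]
red [(14015, [258.06, 101.46], [182, 24, 155, 177]), (437, [158.3, 263.41], [137, 256, 44, 21])]
blue [(121, [226.65, 167.53], [219, 156, 16, 23])]
```

View pics/w3.png

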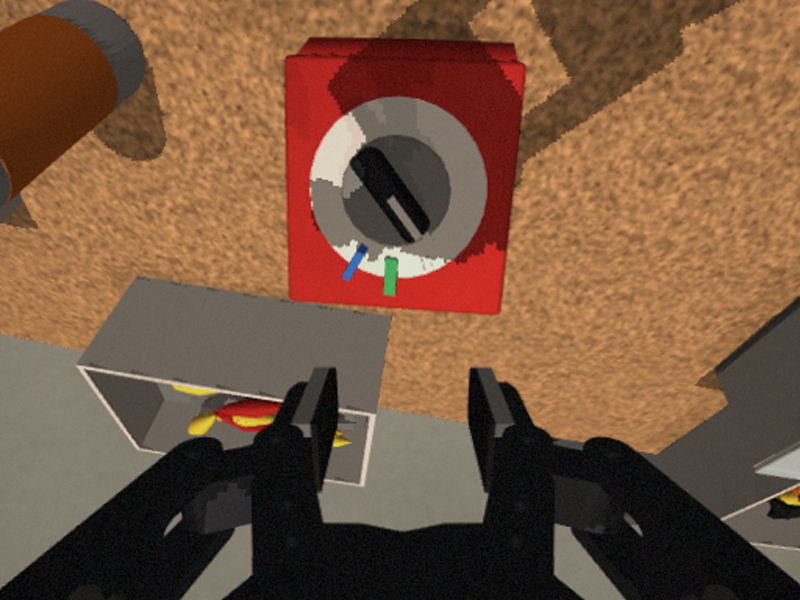

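The wrist view shows the dial centre near (398,187), the bar running from (365,160) to its white pointer end at (415,225), the blue mark at (354,262) and the green rider at (390,276). I'll compute everything on the panel plane.

```bash
cat > dial.py <<'E'
from h import *; from scipy.optimize import least_squares
def pl(w,st,pts,P,c,h): # pixels -> panel coords at height h
    q=c+P@[0,0,h]; return np.array([P.T@(onplane(ray(w,x,st),q,P[:,2])-c) for x in pts])[:,:2]
def circ(p):
    f=lambda v:np.hypot(p[:,0]-v[0],p[:,1]-v[1])-v[2]
    return least_squares(f,[*p.mean(0),.05],loss='soft_l1',f_scale=.0005).x
def maskpx(f,col,c0,rad):
    h=cv2.cvtColor(f,cv2.COLOR_RGB2HSV)
    m={'green':cv2.inRange(h,(45,90,50),(85,255,255)),'blue':cv2.inRange(h,(100,90,40),(130,255,255)),
       'dark':(f.max(2)<48).astype(np.uint8)*255}[col]
    y,x=np.nonzero(m); k=np.hypot(x-c0[0],y-c0[1])<rad; return np.c_[x,y][k]
cw=lambda p,o: np.arctan2(-(p-o)[...,1],(p-o)[...,0]) # clockwise from panel +x
E
python3 - <<'E'
from dial import *; import pickle
st,w=pickle.load(open("w3.pkl","rb")); f=w["frame"]; P=frame(np.radians(11.5)); c=np.array([.567,-.219,.08])
hsv=cv2.cvtColor(f,cv2.COLOR_RGB2HSV)
red=((cv2.inRange(hsv,(170,130,30),(180,255,255))|cv2.inRange(hsv,(0,130,30),(4,255,255)))); red[205:]=0
cs,hi=cv2.findContours(red,cv2.RETR_CCOMP,cv2.CHAIN_APPROX_NONE)
holes=[x for x,h in zip(cs,hi[0]) if h[3]>=0]; hole=max(holes,key=cv2.contourArea)[:,0]
for hh in(0,.002):
    p=pl(w,st,hole,P,c,hh); v=circ(p); print("circle",hh,v.round(4),len(p))
# left/right panel edges -> yaw
rows=range(60,180,10); l=pl(w,st,[(np.nonzero(red[y])[0].min(),y) for y in rows],P,c,0); r=pl(w,st,[(np.nonzero(red[y])[0].max(),y) for y in rows],P,c,0)
for e in(l,r): k=np.polyfit(e[:,0],e[:,1],1); print("edge",k.round(4),np.abs(np.polyval(k,e[:,0])-e[:,1]).max().round(4))
o=circ(pl(w,st,hole,P,c,.0))[:2]
for hb in (0.0005,):
  b=pl(w,st,maskpx(f,'blue',(227,167),20),P,c,hb); g=pl(w,st,maskpx(f,'green',(249,176),20),P,c,.004)
  for n,x in(("blue",b),("green",g)): 
    m=x.mean(0); vv=np.linalg.svd(x-m)[2][0]; print(n,(m-o).round(4),np.hypot(*(m-o)).round(4),cw(m,o).round(4),"pca",np.arctan(-vv[1]/vv[0]).round(4))
d=maskpx(f,'dark',(255,122),45); print(len(d)); d=pl(w,st,d,P,c,.035); m,s,a=cv2.minAreaRect((d*1000).astype(np.float32)); print("bar",np.array(m)/1000-o,s,a)
wl=pl(w,st,[(410/1.5625,217/1.5625)],P,c,.039)[0]; print("pointer",(wl-o).round(4),cw(wl,o))
top=pickle.load(open("cams.pkl","rb"))["top"]
print("o world",c+P@[o[0],o[1],0])
E
```

```text
circle 0 [-0.0032 -0.0023  0.051 ] 368
circle 0.002 [-0.0033 -0.0023  0.0506] 368
edge [-0.0449 -0.0649] 0.0004
edge [-0.0476  0.062 ] 0.0007
blue [ 0.0405 -0.0257] 0.048 0.5649 pca 0.5462
green [ 0.0481 -0.0046] 0.0484 0.0958 pca 0.056
1194
bar [-0.00149907 -0.0030421 ] (50.4660758972168, 16.803308486938477) 35.90421676635742
pointer [0.0094 0.0065] -0.6066555116659224
o world [ 0.56471093 -0.2218799   0.0786784 ]
```

```bash
cat > m.py <<'E'
from dial import *; import pickle
st,w=pickle.load(open("w3.pkl","rb")); f=w["frame"]; P=frame(np.radians(8.7)); c=np.array([.567,-.219,.08])
hsv=cv2.cvtColor(f,cv2.COLOR_RGB2HSV)
red=((cv2.inRange(hsv,(170,130,30),(180,255,255))|cv2.inRange(hsv,(0,130,30),(4,255,255)))); red[205:]=0
cs,hi=cv2.findContours(red,cv2.RETR_CCOMP,cv2.CHAIN_APPROX_NONE)
hole=max([x for x,h in zip(cs,hi[0]) if h[3]>=0],key=cv2.contourArea)[:,0]
for it in range(4):
    ends=pl(w,st,[(405/1.5625,62/1.5625),(395/1.5625,306/1.5625)],P,c,0); mid=ends.mean(0)
    o=circ(pl(w,st,hole,P,c,0))
    b=pl(w,st,maskpx(f,'blue',(227,167),20),P,c,.0005); g=pl(w,st,maskpx(f,'green',(249,176),20),P,c,.004)
    B=cw(b.mean(0),o[:2]); G=cw(g.mean(0),o[:2])
    d=pl(w,st,maskpx(f,'dark',(255,122),45),P,c,.035); m,s,a=cv2.minAreaRect((d*1000).astype(np.float32))
    print(c.round(4),"edges",ends[:,0].round(4),"circ",o.round(4),"B",B.round(4),np.hypot(*(b.mean(0)-o[:2])).round(4),"G",G.round(4),np.hypot(*(g.mean(0)-o[:2])).round(4),"rider",(1.2+G-B).round(4),"bar",(np.array(m)/1000-o[:2]).round(4),s,round(a,1))
    c=c+P@[mid[0],o[1],0]; c[2]=.08
E
python3 m.py
```

```text
[ 0.567 -0.219  0.08 ] edges [-0.0706  0.065 ] circ [-0.003  -0.0024  0.051 ] B 0.5161 0.048 G 0.047 0.0484 rider 0.7309 bar [-0.0013 -0.0031] (50.4660758972168, 16.80331039428711) 38.7
[ 0.5649 -0.2218  0.08  ] edges [-0.0682  0.0669] circ [-0.0009  0.0001  0.0508] B 0.5161 0.0478 G 0.047 0.0482 rider 0.7309 bar [-0.0014 -0.0031] (50.238502502441406, 16.727535247802734) 38.7
[ 0.5643 -0.2218  0.08  ] edges [-0.0677  0.0673] circ [-0.0004  0.      0.0507] B 0.5161 0.0477 G 0.047 0.0481 rider 0.7309 bar [-0.0014 -0.0031] (50.17426300048828, 16.706144332885742) 38.7
[ 0.5642 -0.2218  0.08  ] edges [-0.0675  0.0674] circ [-0.0003  0.      0.0507] B 0.5161 0.0477 G 0.047 0.0481 rider 0.7309 bar [-0.0014 -0.0031] (50.15613555908203, 16.700111389160156) 38.7
```

Dial centre is about (0.564, -0.222, 0.080), the rider about 0.73, and the bar about 0.03. Approaching with the half turn that leaves joint 6 room.

```bash
cat > k.py <<'E'
from dial import *; from bench import ctrl
P=frame(np.radians(8.3)); o=np.array([.5641,-.2218,.080])
def rot(t,flip=0): # tool with x along the bar at timer t
    th=-(t-.7)+flip*np.pi
    return Ro.from_matrix(P@Ro.from_euler('z',th).as_matrix()@np.diag([1,-1,-1.])).as_rotvec()
def tang(st):
    x=P.T@Ro.from_rotvec(st["tcp_rot"]).as_matrix()[:,0]; return np.arctan2(-x[1],x[0])+.7
E
python3 - <<'E'
from k import *
for fl in(0,1):
    for t in(.03,1.35):
        q=ctrl.inverse_kinematics(o+P@[0,0,.022],rot(t,fl)); print(fl,t,None if q is None else np.round(q,3))
ctrl.move_pose(o+P@[0,0,.09],rot(.03))
print(ctrl.servo_line(o+P@[0,0,.0225],rot(.03),feed=.05,threshold=6))
s=ctrl.get_state(); print((P.T@(np.array(s["position"])-o)).round(4),np.round(s["q"],3),s["force"],tang(s),s["time_s"])
E
```

```text
0 0.03 [-0.6   -0.085  2.179  0.479  0.659 -0.168]
0 1.35 [-0.6   -0.085  2.179  0.479  0.659  1.152]
1 0.03 None
1 1.35 [-0.6   -0.085  2.179  0.479  0.659 -1.99 ]
False
[ 0.0003 -0.0002  0.0228] [-0.6   -0.087  2.179  0.478  0.66  -0.168] [-0.8748272   0.31374429 -1.2099578 ] 0.02981912447818935 14.2
```

```bash
python3 - <<'E'
from k import *
ctrl.move_gripper(0.0,f_grip=45)
s=ctrl.get_state(); print("grip",round(s["width"],4),s["gripper_force"],np.round(s["force"],1),np.round(s["wrist_torque"],2))
q=np.array(s["q"])
for t in(.4,.8,1.1,1.32):
    q[5]=-.168+(t-.03); ctrl.move_joints(q)
    s=ctrl.get_state(); print(t,round(tang(s),4),np.round(s["force"],1),(P.T@np.array(s["wrist_torque"])).round(3),round(s["width"],4),s["time_s"])
E
```

```text
grip 0.0137 44.660038920119405 [ 4.6 -5.6 -0.8] [-0.16  0.21 -0.04]
0.4 0.3995 [ 7.  -4.1 -3.5] [0.138 0.44  0.017] 0.0136 15.0167
0.8 0.7998 [ 7.9 -8.1 -6.2] [-0.279  0.169 -0.013] 0.014 15.4833
1.1 1.1001 [  7.4 -10.6  -7.4] [-0.726 -0.025 -0.018] 0.0135 15.875
1.32 1.3201 [  5.7 -12.5  -6.7] [-0.971  0.066 -0.097] 0.0134 16.2
```

```bash
python3 - <<'E'
from k import *; import pickle
q=np.array(ctrl.get_state()["q"])
for t in(1.0,.735):
    q[5]=-.168+(t-.03); ctrl.move_joints(q)
ctrl.sleep(.2); s=ctrl.get_state(); print(round(tang(s),4),np.round(s["force"],1),(P.T@np.array(s["wrist_torque"])).round(3))
ctrl.move_gripper(.045); p=np.array(s["position"]); 
ctrl.servo_line(p+P@[0,0,.025],feed=.05); ctrl.servo_line(p+P@[-.02,0,.10],feed=.2); ctrl.sleep(.2)
st=ctrl.get_state(); w=ctrl.capture("wrist"); pickle.dump((st,w),open("w4.pkl","wb")); print(st["time_s"],round(tang(st),4))
for col in('green','blue'): print(col,blobs(w["frame"],col,amin=8)[:4])
cv2.imwrite("pics/w4.png",cv2.resize(cv2.cvtColor(w["frame"],cv2.COLOR_RGB2BGR),(800,600),interpolation=cv2.INTER_CUBIC))
E
```

```text
0.7376 [3.  4.5 0.9] [ 1.949 -0.87   0.051]
18.9667 0.7351
green [(214, [253.51, 112.77], [249, 100, 9, 27])]
blue [(149, [278.54, 119.81], [271, 107, 16, 27]), (58, [507.12, 367.34], [501, 364, 11, 10])]
```

View pics/w4.png

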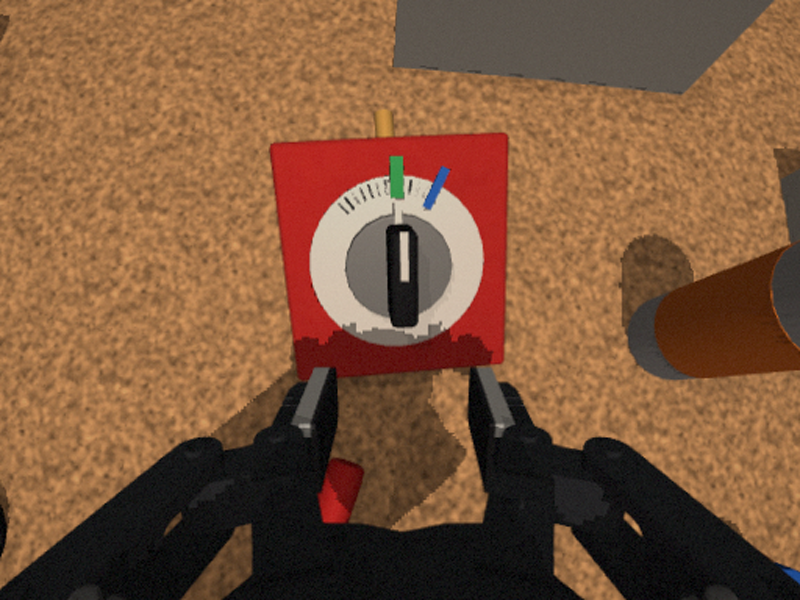

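The wrist view after release shows the knob pointer (white line at (404,257), skirt line at (397,212)) beside the green rider at (397,177), with blue at (436,188). Next I'll measure the exact angles.

```bash
cat > m2.py <<'E'
from k import *; import pickle,sys
def measure(name):
    st,w=pickle.load(open(name,"rb")); f=w["frame"]; hsv=cv2.cvtColor(f,cv2.COLOR_RGB2HSV)
    red=((cv2.inRange(hsv,(170,130,30),(180,255,255))|cv2.inRange(hsv,(0,130,30),(4,255,255)))); red[240:]=0
    cs,hi=cv2.findContours(red,cv2.RETR_CCOMP,cv2.CHAIN_APPROX_NONE)
    hole=max([x for x,h in zip(cs,hi[0]) if h[3]>=0],key=cv2.contourArea)[:,0]
    C=circ(pl(w,st,hole,P,o,0)); print("circ",C.round(4)); oc=C[:2]
    g0=blobs(f,'green')[0][1]; b0=blobs(f,'blue')[0][1]
    for n,x in(("blue",pl(w,st,maskpx(f,'blue',b0,22),P,o,.0005)),("green",pl(w,st,maskpx(f,'green',g0,22),P,o,.004))):
        m=x.mean(0); v=np.linalg.svd(x-m)[2][0]; print(n,np.hypot(*(m-oc)).round(4),"t=",(cw(m,oc)+.7).round(4),"pca",(np.arctan(-v[1]/v[0])+.7).round(4))
    dark=(f.max(2)<60).astype(np.uint8)
    white=((f.min(2)>120)&(hsv[...,1]<60)).astype(np.uint8)
    n,l,s,c=cv2.connectedComponentsWithStats(dark)
    ctr=np.array(hole.mean(0)); i=min(range(1,n),key=lambda i:np.hypot(*(c[i]-ctr)) if s[i,4]>200 else 1e9)
    y,x=np.nonzero(l==i); X=pl(w,st,np.c_[x,y],P,o,.039)*1000; m,sz,a=cv2.minAreaRect(X.astype(np.float32)); print("bar",m,sz,a)
    x0,y0,bw,bh=s[i,:4]; box=np.zeros_like(white); box[y0+2:y0+bh-2,x0+1:x0+bw-1]=1
    hull=cv2.convexHull(np.c_[x,y].astype(np.int32)); hm=np.zeros_like(white); cv2.fillConvexPoly(hm,hull,1)
    gray=f.astype(float).mean(2); k=(hm>0)&(gray>90); yy,xx=np.nonzero(k); X=pl(w,st,np.c_[xx,yy],P,o,.039); wt=gray[k]
    m=np.average(X,0,wt); v=np.linalg.svd((X-m))[2][0]; print("white line",len(X),"centre",(m-oc).round(4),"pca t=",(np.arctan(-v[1]/v[0])+.7).round(4),"pos t=",(cw(m,oc)+.7).round(4))
    # skirt line: bright columns just beyond the bar
    for yy in range(y0-12,y0):
        r=gray[yy,x0-3:x0+bw+3]; print(yy,x0-3,r.round().astype(int)) if len(sys.argv)>1 else None
measure(sorted(__import__('glob').glob("w[4-9].pkl"))[-1])
E
python3 m2.py v
```

```text
circ [-0.0007 -0.0001  0.0507]
blue 0.0484 t= 1.2027 pca 1.1858
green 0.0491 t= 0.7417 pca 0.7253
bar (1.8445930480957031, -3.2676525115966797) (15.153061866760254, 50.707603454589844) 88.56548309326172
white line 200 centre [ 0.0126 -0.0043] pca t= 0.8231 pos t= 1.0321
132 244 [196 198 196 195 197 197 195 112 158 197 197 194 197 196 195 196 196 195
 195 194 197 192 194 198 195 196 175]
133 244 [197 198 198 198 198 198 193 113 147 198 197 195 200 198 194 195 196 197
 196 196 196 197 196 196 192 192 192]
134 244 [198 195 195 196 198 196 194 112 126 195 196 196 192 182 197 197 195 197
 194 197 195 194 194 194 195 196 193]
135 244 [195 196 194 196 197 196 195 111 127 198 196 196 194 154 193 195 196 196
 199 196 193 195 196 197 196 192 196]
136 244 [199 198 198 195 185 174 171 103 118 196 195 195 192 140 156 161 174 184
 179 184 196 194 194 196 194 195 196]
137 244 [175 173 169 162 132 108 111  95 116 197 195 195 190 122  97  91 111 134
 133 133 159 167 182 196 197 196 194]
138 244 [109 113  98  78  91 100 110 110 134 196 198 198 190 131 110 101 100 101
  93  89  87 106 136 166 183 196 195]
139 244 [ 99 107 114 115 122 129 124 125 144 196 197 195 193 133 119 117 117 118
 119 117 112 114  98 104 139 166 185]
140 244 [128 125 118 122 119 119 114 116 139 195 197 194 193 144 117 116 116 113
 116 118 116 114 118 109  98 102 140]
141 244 [118 116 115 113 115 117 114 118 140 196 194 195 193 153 115 112 113 114
 114 114 114 114 113 116 116 111  98]
142 244 [115 115 116 116 116 114 114 117 140 187 179 176 171 138 105 107 107 113
 115 115 113 112 113 111 115 112 114]
143 244 [114 117 116 115 113  97  93  90 112 137 121 103 102  83  69  71  68  93
 107 111 113 113 115 112 115 113 111]
```

```bash
cat > m3.py <<'E'
from k import *; import pickle,sys
st,w=pickle.load(open(sys.argv[1],"rb")); f=w["frame"]; gray=f.astype(float).mean(2)
oc=np.array([-.0007,-.0001])
def cent(y,x0,x1,th): 
    r=np.clip(gray[y,x0:x1]-th,0,None); return (r*np.arange(x0,x1)).sum()/r.sum(), r.sum()
def fit(rows,x0,x1,th,h):
    px=[(cent(y,x0,x1,th)[0],y) for y in rows]; X=pl(w,st,px,P,o,h)
    k=np.polyfit(X[:,0],X[:,1],1); return (np.arctan(-k[0])+.7).round(4),(X.mean(0)-oc).round(4),np.std(np.polyval(k,X[:,0])-X[:,1]).round(5)
g=f.astype(int)
print(gray[150,240:275].astype(int)); print(gray[165,240:275].astype(int)); print(gray[178,240:275].astype(int))
print("bar line",fit(range(151,178),253,266,60,.039))
print("skirt",fit(range(138,142),250,260,125,.010))
# rider edges by rows: green excess
ge=np.clip(g[...,1]-g[...,0],0,None)
px=[((ge[y,243:265]*np.arange(243,265)).sum()/ge[y,243:265].sum(),y) for y in range(102,125)]
X=pl(w,st,px,P,o,.004); k=np.polyfit(X[:,0],X[:,1],1); print("rider dir",np.arctan(-k[0])+.7,(X.mean(0)-oc),"pos",cw(X.mean(0),oc)+.7)
print("blob px",np.array(px)[[0,-1]])
E
python3 m3.py w4.pkl
```

```text
[115 116 111 115 112 114 112  34  14  11  19  25  31  23  25  56 195 193
 192 194 190 107  24  23  22  24  55  94 113 110 110 112 110 110 113]
[109 110 108 108 107 110 108  54   4   9  14  18  25  25  30  47 152 192
 194 190 190 109  29  31  26  22  24  58 101 101 102 100  99 104 101]
[105 105 106 106 106 106 108 106  14   0  14  22  26  23  32  40 122 193
 190 192 190 146  27  19  28  19  24  59  98  99  99  98  98  98 100]
bar line (np.float64(0.7151), array([ 0.0126, -0.0045]), np.float64(4e-05))
skirt (np.float64(0.6787), array([ 0.0275, -0.002 ]), np.float64(3e-05))
rider dir 0.7287422232066154 [ 0.04886716 -0.00196768] pos 0.7402442539284411
blob px [[253.29594595 102.        ]
 [253.69507324 124.        ]]
```

The bar's apparent lean comes from a bug in `frame()`: I used extrinsic `'zy'` where it should be intrinsic `'ZY'`. I'll fix that and re-measure.

With the corrected frame and the blue mark as the 1.20 reference, the pointer stands at about 0.725 and the rider at about 0.73. They agree within 0.01 rad, and the gripper is clear of everything, so I'm handing in.

```bash
python3 -c "
from bench import ctrl
print(ctrl.get_state()['time_s'],ctrl.close_job())"
```

```text
the job is handed in; nothing more can be done
19.0167 None
```

The job is handed in at 19.0 s: the switch is fully on, and the timer was wound to about 1.31, past the blue mark at 1.20. It was then turned back to about 0.725, with the rider measured at about 0.73, and released; I didn't take a final picture of the cans, reels and other items.

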